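# Shake the teal enamel bottle on the touch mixer and put it on display

## Task

Take the teal bottle of bead enamel and, holding it, press it squarely onto the middle of the sloped touch mixer's orange pad, keeping the pad fully down for at least one second without a break. Then stand the bottle upright in the middle of the narrow black pedestal, without dropping it, and let go. Leave the red bottle, the ribbon spool and the bead tray where they are.

Things in the scene. Friction and masses are not known exactly. Their poses are not given: they have to be found in the camera images.
- bottle: teal closed bottle, loose, about 120 g: round body 40 mm in diameter and 58 mm high, then a shoulder to a black cap 22 mm in diameter; 85 mm tall in all. Origin at the centre of its underside, z up along its axis. Starts upright on the table.
- red_bottle: bystander: red bottle of the same shape and size, loose. Origin at the centre of its underside.
- mixer: white touch mixer, fixed: base 170 x 130 mm, 45 mm high, with a head whose top slopes 35 degrees; its highest (far) edge is 135 mm above the table. Origin at the centre of its underside; its own -x side is the front, to which the sloped pad faces. Turned about the vertical by up to 0.3 rad.
- pad_top (a point): centre of the upper face of the mixer's flat orange pad, a disc of 52 mm diameter, 12 mm thick. Its z axis points out of the pad, 35 degrees from vertical leaning to the mixer's front; the pad sinks along -z. The face stands 23 mm above the dark steel collar (72 mm in diameter), about 129 mm above the table. The point moves with the pad.
- pad (a joint): travel of the sprung pad in m: 0 is up, 0.010 is fully down on its stop. The spring pushes back with 2 N at the top and 8 N fully down.
- pedestal_top (a point): centre of the flat top, a white disc 48 mm in diameter, of the narrow black display pedestal, fixed, 100 mm high (foot 90 mm in diameter). z up.
- spool: bystander: spool of blue ribbon standing on end, loose, 70 mm in diameter, 40 mm high. Origin at the centre of its underside.
- bead_tray: bystander: black bead tray with compartments, loose, 110 x 150 mm, 22 mm high. Origin at the centre of its underside.

How it is judged:
On the way:
1. the held teal bottle presses the pad fully down (at least 8.5 mm of its 10 mm), its base square to the pad within 0.2 rad and centred within 14 mm, for 1 s without a break (value of joint pad above 0.0085 m and contact force between bottle and mixer above 3 N and contact force between the fingers and bottle above 1 N and angle between the z axis of bottle and the z axis of pad_top, either way round below 0.2 rad and distance between bottle and pad_top below 0.014 m), for 1 s.
At the end, for the whole second after the job is handed in: The teal bottle stands released, upright (0.12 rad) and at rest on the pedestal, within 13 mm of its centre and 6 mm of its top's height; the pad is up again (within 2 mm); red bottle, spool and bead tray are within 30 mm of where they began (horizontal distance between bottle and pedestal_top below 0.013 m and z of bottle in the frame of pedestal_top between -0.005 and 0.006 m and angle between bottle's own z axis and vertical below 0.12 rad and linear speed of bottle below 0.03 m/s and contact force between bottle and mixer below 0.1 N and value of joint pad below 0.002 m and distance of each of red_bottle, spool, bead_tray from where it was at the start of the episode below 0.03 m); the robot touches nothing.
It fails at once if a bystander (red bottle, spool, bead tray) is pushed more than 30 mm (distance of any of red_bottle, spool, bead_tray from where it was at the start of the episode above 0.03 m).
It fails at once if the red bottle is tipped over by more than 0.5 rad (angle between red_bottle's own z axis and vertical above 0.5 rad).
It fails at once if the teal bottle is dropped: out of the fingers and faster than 0.5 m/s (a fall of more than about 12 mm) (contact force between the fingers and bottle below 0.05 N and linear speed of bottle above 0.5 m/s).
It also fails if it takes over 48 s, if anything falls off the work surface, if the arm or the gripper's body presses on something with over 40 N, if the wrist force passes 120 N, or if a joint passes its speed limit or range.

## Robot

A 6-joint arm with a two-finger parallel gripper is mounted at the origin on the work surface. World frame = base frame: x ahead of the robot, y to its left, z up, the work surface at z = 0. Lengths are in m, angles in rad, forces in N, time in s.
With the tool pointing down it reaches from about 0.3 to 0.775 m from the base axis. Payload 14.6 kg.
Tool frame: the origin (TCP) lies midway between the tips of the shut fingers; the grasp point (between the pads) lies 19 mm behind it (ctrl.pinch_z is the z of the grasp point in the tool frame, in m); z points along the fingers, y is the line along which they close (so a half turn about z gives the same grasp; the last joint's range is limited). The gripper opens to 94 mm and grips with 3 to 60 N. Pads are 16 mm wide; open, the fingers measure 119 mm over their backs; the gripper's body (75 mm by 177 mm) begins 78 mm behind the grasp point.
Start: joints at [-1.275, 0.3, 1.521, -0, 1.321, -0.067], TCP at [0.195, -0.514, 0.205] pointing down, gripper open.
Joint ranges: [-3.03, 3.03], [-0.79, 2.21], [0.23, 2.52], [-1.04, 4.18], [0, 3.07], [-2.55, 2.55]. Speed limits (rad/s): [2.22, 2.22, 2.57, 3.14, 3.14, 3.14].

## Interface

Orientations are given as [roll, pitch, yaw] about the fixed x, y, z axes, in that order (R = Rz(yaw) Ry(pitch) Rx(roll)).
In Python, from station import ctrl, camera, ticket gives the robot as it stands. The module is installed in compiled form; this text tells all that it offers.
- The arm moves only by the shell command python3 -m inch 'ROWS' [FORCE]. ROWS is text: rows parted by semicolons, each of 7 numbers parted by spaces: the opening, from -1 (shut) to 1 (fully open), then the shift along the tool's x, y, z in units of 0.03 m (1.0 is 0.03 m), then the turn, a rotation vector about the tool's x, y, z in units of 10 degrees (1.0 is 10 degrees). In form: grip dx dy dz rx ry rz; .... A call has 1 to 10 rows; each row shifts and turns the commanded pose from where the row before left it, along the tool's axes as they then stand; what a row does not reach is not made up. A row lasts 1/8 s, in which the tool goes at most 62.5 mm and 10.7 degrees, less where a joint would pass 70% of its speed; a pose out of reach is approached as far as the arm can. A call with a number of a shift or a turn outside -1 to 1 is refused whole. A call with a gripper value outside its range is refused whole. The fingers move at their own pace and stop on an object; FORCE is the grip in N (left out, the last holds). Time passes only in rows, so rows that do not move let the fingers close. It gives the time, the measured TCP pose, the force, the opening and the grip force at its end, in the units of the state.
- ctrl.get_obs(): the state, without advancing time (a new reading comes with each control period).
- camera(name): name is "scene" or "side" or "wrist"; returns a dict with "img" (384x512x3 uint8, blue, green, red), "range_z" (384x512 float32, m along the optical axis (not along the pixel's ray), 0 where there is no reading), "intrinsics" (3x3 intrinsics, pixels), "view" (4x4, takes a point from world to camera coordinates). Camera axes: x right, y down, z forward; pixel columns grow to the right and rows downward; lengths in m; the calibration is good to about 2 mm. A picture is of the moment at which its call begins.
- ticket.hand_in(): hands the job in; it is judged then, once.
The state is a dict: "time_s": time; "qpos": joint angles; "joint_vel": joint speeds; "tau": joint torques, N m; "ee_pos": TCP position; "eef_rot": TCP orientation; "force": force on the tool from outside, world axes, zero at the start; "moment": the same for the moment, N m; "grip_width": finger opening in m; "grip_force": force on a finger pad.
Only numpy, scipy, OpenCV 4.12 (cv2) and the standard library are available. Lean on these libraries where they do the work, as an engineer would, in place of code of your own. Each camera call takes 0.05 s, during which the arm holds its last target. There are 200 camera calls.

## Working session

There is one attempt and no reset: what is moved stays moved. The work goes in short steps, Python scripts to look and compute and a shell command to move; the robot and the scene stay as the last step left them, time stands still between calls to the robot, and variables do not carry over. Pictures are saved under pics/ and viewed, at most 10 in all, crops included, and the job is handed in when it is done.

```bash
mkdir -p pics
cat > h.py <<'E'
import numpy as np, cv2
from station import ctrl, camera
from scipy.spatial.transform import Rotation as R
def cam(n):
    c=camera(n); return c
def pts(c):
    K=c["intrinsics"];z=c["range_z"];T=np.linalg.inv(c["view"])
    v,u=np.mgrid[:z.shape[0],:z.shape[1]]
    p=np.stack([(u-K[0,2])/K[0,0]*z,(v-K[1,2])/K[1,1]*z,z],-1)
    return p@T[:3,:3].T+T[:3,3]
E
python3 - <<'E'
from h import *
a=cam("scene");b=cam("side")
for n,c in(("a",a),("b",b)):
    cv2.imwrite(f"pics/{n}0.png",c["img"]); np.savez(f"{n}0.npz",**c)
    T=np.linalg.inv(c["view"]);print(n,T[:3,3].round(3),T[:3,2].round(3),c["intrinsics"][0,0])
print(ctrl.get_obs(),ctrl.pinch_z)
E
```

```text
a [1.305 0.19  0.722] [-0.743 -0.19  -0.642] 428.6598582928764
b [0.324 1.078 0.772] [ 0.192 -0.839 -0.509] 486.31517719938057
{'time_s': 0.1, 'qpos': array([-1.27457314e+00,  3.00386433e-01,  1.52152459e+00,  2.17149362e-05,
        1.32068689e+00, -6.65775294e-02]), 'joint_vel': array([-0.00016325, -0.00094732, -0.00352387,  0.00074749, -0.00112375,
        0.0003475 ]), 'tau': array([-1.11083114e-03, -5.32646763e+01, -3.53282797e+01,  7.08971894e-02,
        2.35205231e-02, -4.72762360e-05]), 'ee_pos': array([ 0.19513737, -0.5139688 ,  0.20495666]), 'eef_rot': array([-3.14059101e+00, -8.78660387e-05,  3.62795291e-01]), 'force': array([ 0.65325148, -0.23344134, -0.16215787]), 'moment': array([ 0.02780015,  0.01266073, -0.00348583]), 'grip_force': 0.0, 'grip_width': 0.0941470159960675} -0.0188
```

View pics/a0.png

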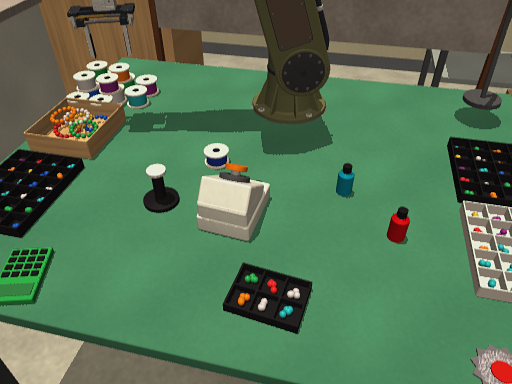

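View pics/b0.png

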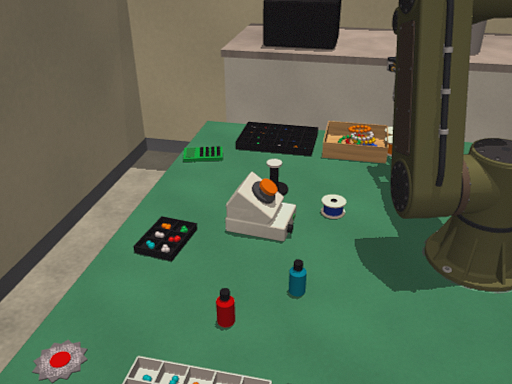

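The scene view shows the teal bottle at (345,181), red bottle (399,226), pedestal top (156,172), mixer (233,205) with its orange pad facing the robot (236,168), spool (216,155) and tray (268,296). The side view shows the pad at (268,187), pedestal top (274,163), teal bottle (298,280) and red bottle (226,310).

Run:
```python
from h import *
for n,boxes in(("a",dict(teal=(330,160,360,200),red=(385,205,412,245),orange=(222,160,252,176),ped=(144,160,168,182),spool=(202,140,230,170))),("b",dict(teal=(285,255,310,300),red=(212,285,240,330),orange=(255,176,282,200),ped=(262,155,286,172),spool=(318,192,350,220)))):
    c=dict(np.load(n+"0.npz"));P=pts(c);hsv=cv2.cvtColor(c["img"],cv2.COLOR_BGR2HSV).astype(int);H,S,V=hsv[...,0],hsv[...,1],hsv[...,2]
    M=dict(teal=(H>88)&(H<105)&(S>120),red=((H<5)|(H>174))&(S>150),orange=(H>5)&(H<16)&(S>170),ped=(S<50)&(V>150),spool=(S<50)&(V>130))
    C=np.linalg.inv(c["view"])[:3,3]
    for k,(x0,y0,x1,y1) in boxes.items():
        m=np.zeros(H.shape,bool);m[y0:y1,x0:x1]=M[k][y0:y1,x0:x1]; m&=c["range_z"]>0
        p=P[m];md=np.median(p,0)
        print(n,k,len(p),"med",md.round(4),"zrange",np.percentile(p[:,2],[2,98]).round(4))
        if k in("teal","red"):
            q=p[(p[:,2]>.008)&(p[:,2]<.052)]
            # circle fit r=20 mm
            from scipy.optimize import least_squares
            d=(md-C)[:2];d/=np.linalg.norm(d)
            s=least_squares(lambda x:np.hypot(*(q[:,:2]-x).T)-.02,md[:2]+d*.015,loss="soft_l1",f_scale=.002);print("   centre",s.x.round(4),"rms",np.sqrt(np.mean(s.fun**2)).round(4))
        if k=="orange":
            # plane fit to bright face
            q=p
            for _ in range(6):
                o=q.mean(0);w=np.linalg.svd(q-o)[2][2];w*=np.sign(w[2]);r=(p-o)@w;q=p[abs(r)<.003]
            print("   plane",o.round(4),w.round(3),"tilt",np.degrees(np.arccos(w[2])).round(1),"dir",np.arctan2(-w[1],-w[0]).round(3),len(q))
            uv=np.argwhere(m)[abs(r)<.003][:,::-1].astype(np.float32);print("   ell",cv2.fitEllipse(cv2.convexHull(uv.astype(np.int32))))
        if k=="ped":
            # ellipse of white disc, cast on z=0.1
            q=p[abs(p[:,2]-.1)<.004];mm=(m&(abs(P[...,2]-.1)<.004)).astype(np.uint8)
            print("   top mean",q.mean(0).round(4),"mid",((q.min(0)+q.max(0))/2).round(4),np.ptp(q,0).round(3))
        if k=="spool":
            q=p[abs(p[:,2]-.04)<.004];print("   mid",((q.min(0)+q.max(0))/2).round(4),np.ptp(q,0).round(3))
    # mixer white points: yaw via footprint
    if 1:
        x0,y0,x1,y1=(190,160,275,245) if n=="a" else (220,165,300,242)
        m=np.zeros(H.shape,bool);m[y0:y1,x0:x1]=((S<70)&(V>100))[y0:y1,x0:x1];m&=(P[...,2]>.01)&(P[...,2]<.14)
        p=P[m];print(n,"mixer",cv2.minAreaRect(p[:,:2].astype(np.float32)))
```

```text
a teal 349 med [0.4395 0.216  0.0394] zrange [0.0038 0.0657]
   centre [0.4233 0.2161] rms 0.0013
a red 458 med [0.5744 0.341  0.0414] zrange [0.0033 0.0663]
   centre [0.5588 0.3443] rms 0.001
a orange 130 med [ 0.56   -0.03    0.1363] zrange [0.1228 0.1433]
   plane [ 0.5596 -0.0318  0.1364] [-0.797 -0.023  0.604] tilt 52.8 dir 0.029 63
   ell ((235.71002197265625, 167.82891845703125), (5.5337419509887695, 22.31938362121582), 100.45826721191406)
a ped 194 med [ 0.5671 -0.2299  0.1009] zrange [0.0976 0.1031]
   top mean [ 0.5671 -0.23    0.1008] mid [ 0.5663 -0.2304  0.1   ] [0.046 0.045 0.007]
a spool 289 med [ 0.3754 -0.1438  0.0407] zrange [0.0034 0.043 ]
   mid [ 0.3708 -0.1431  0.0403] [0.072 0.07  0.007]
a mixer ((0.5655569434165955, -0.036353275179862976), (0.12998394668102264, 0.17306266725063324), 84.5933609008789)
b teal 423 med [0.4221 0.2315 0.0405] zrange [0.002  0.0676]
   centre [0.4232 0.2156] rms 0.0013
b red 471 med [0.554  0.3594 0.0416] zrange [0.0041 0.0673]
   centre [0.559  0.3437] rms 0.0012
b orange 223 med [ 0.5423 -0.0267  0.128 ] zrange [0.0419 0.142 ]
   plane [ 0.5409 -0.0322  0.1295] [-0.569  0.044  0.821] tilt 34.8 dir -0.077 166
   ell ((268.84014892578125, 185.9022979736328), (11.314566612243652, 18.72897720336914), 127.96393585205078)
b ped 94 med [ 0.5658 -0.2317  0.1   ] zrange [-0.0008  0.1028]
   top mean [ 0.5643 -0.2307  0.1002] mid [ 0.5648 -0.2316  0.1006] [0.044 0.049 0.007]
b spool 249 med [ 0.372  -0.1434  0.0399] zrange [-0.0004  0.0433]
   mid [ 0.3707 -0.1439  0.0404] [0.069 0.07  0.007]
b mixer ((0.5528092384338379, -0.0955599993467331), (0.26138922572135925, 0.16858124732971191), 83.3122787475586)
```

```bash
cat > go.py <<'E'
import sys
from h import *
# python3 go.py x y z yaw tilt(deg): remaining shift in tool axes (units) and turn (units) to TCP target
def rem(t,yaw,tilt=0):
    o=ctrl.get_obs();Rc=R.from_euler("xyz",o["eef_rot"])
    Rt=R.from_euler("z",yaw)*R.from_euler("y",-np.radians(tilt))*R.from_euler("x",np.pi)
    d=Rc.inv().apply(np.array(t)-o["ee_pos"])/.03; w=(Rc.inv()*Rt).as_rotvec(degrees=True)/10
    print("t",o["time_s"],"pos",o["ee_pos"].round(4),"shift",d.round(3),"in tgt axes",(Rt.inv().apply(np.array(t)-o["ee_pos"])/.03).round(3),"turn",w.round(3),"F",o["force"].round(1),"q",o["qpos"].round(2),"grip",round(o["grip_width"],4),round(o["grip_force"],1))
if __name__=="__main__":
    a=[float(x) for x in sys.argv[1:]];rem(a[:3],*a[3:])
E
python3 -m inch '1 0 0 0 0 0 .87; 1 0 0 0 0 0 .87; 1 0 0 0 0 0 .87; 1 .2 -1 0 0 0 0; 1 .2 -1 0 0 0 0; 1 .2 -1 0 0 0 0; 1 .2 -1 0 0 0 0; 1 .2 -1 0 0 0 0; 1 .2 -1 0 0 0 0; 1 .2 -1 0 0 0 0' 30
python3 go.py .4232 .2158 .12 -.09 0
```

```text
time_s: 1.35
ee_pos: [0.2565, -0.3079, 0.2053]
eef_rot: [-3.141, 0.0, -0.093]
force: [0.3, 0.1, 0.4]
grip_width: 0.0942
grip_force: 0.0
t 1.35 pos [ 0.2565 -0.3079  0.2053] shift [  3.913 -17.897   2.847] in tgt axes [  3.964 -17.886   2.842] turn [-0.002  0.001 -0.017] F [0.3 0.1 0.4] q [-0.97 -0.04  1.91  0.    1.28  0.7 ] grip 0.0942 0.0
```

```bash
python3 -m inch '1 .22 -1 0 0 0 0; 1 .22 -1 0 0 0 0; 1 .22 -1 0 0 0 0; 1 .22 -1 0 0 0 0; 1 .22 -1 0 0 0 0; 1 .22 -1 0 0 0 0; 1 .22 -1 0 0 0 0; 1 .22 -1 0 0 0 0; 1 .22 -1 0 0 0 0; 1 .22 -1 0 0 0 0'
python3 -m inch '1 .22 -1 0 0 0 0; 1 .22 -1 0 0 0 0; 1 .22 -1 0 0 0 0; 1 .22 -1 .4 0 0 0; 1 .22 -1 .5 0 0 0; 1 .22 -1 .5 0 0 0; 1 .22 -.8 .5 0 0 0; 1 0 0 .5 0 0 0; 1 0 0 .4 0 0 0; 1 0 0 0 0 0 0'
python3 go.py .4232 .2158 .12 -.09 0
```

```text
time_s: 2.6
ee_pos: [0.35, -0.0153, 0.2054]
eef_rot: [3.142, 0.0, -0.093]
force: [-0.2, -0.8, 0.7]
grip_width: 0.094
grip_force: 0.0
time_s: 3.85
ee_pos: [0.4143, 0.1817, 0.1208]
eef_rot: [3.141, 0.001, -0.094]
force: [-0.6, 0.5, 0.4]
grip_width: 0.0943
grip_force: 0.0
t 3.85 pos [0.4143 0.1817 0.1208] shift [ 0.188 -1.16   0.026] in tgt axes [ 0.192 -1.16   0.027] turn [ 0.004  0.008 -0.02 ] F [-0.6  0.5  0.4] q [ 0.33  0.18  1.88 -0.    1.08  2.  ] grip 0.0943 0.0
```

```bash
python3 -m inch '1 .1 -.6 0 0 0 0; 1 .09 -.56 0 0 0 0; 1 0 0 .5 0 0 0; 1 0 0 .7 0 0 0; 1 0 0 .7 0 0 0; 1 0 0 .7 0 0 0; 1 0 0 .5 0 0 0; 1 0 0 .2 0 0 0; 1 0 0 .1 0 0 0; 1 0 0 0 0 0 0'
python3 go.py .4232 .2158 .017 -.09 0
```

```text
time_s: 5.1
ee_pos: [0.4239, 0.2167, 0.0197]
eef_rot: [-3.141, -0.0, -0.093]
force: [-0.0, 0.3, -0.4]
grip_width: 0.0936
grip_force: 0.0
t 5.1 pos [0.4239 0.2167 0.0197] shift [-0.021  0.031  0.09 ] in tgt axes [-0.021  0.031  0.09 ] turn [-0.001 -0.002 -0.016] F [-0.   0.3 -0.4] q [0.4  0.39 1.89 0.   0.86 2.06] grip 0.0936 0.0
```

```bash
python3 -m inch '1 0 .03 .08 0 0 0; -1 0 0 0 0 0 0; -1 0 0 0 0 0 0; -1 0 0 0 0 0 0; -1 0 0 0 0 0 0; -1 0 0 0 0 0 0; -1 0 0 0 0 0 0; -1 0 0 0 0 0 0' 35
python3 go.py .4232 .2158 .017 -.09 0
```

```text
time_s: 6.1
ee_pos: [0.4237, 0.2157, 0.017]
eef_rot: [-3.142, 0.0, -0.093]
force: [0.2, 1.2, -0.8]
grip_width: 0.0395
grip_force: 35.0
t 6.1 pos [0.4237 0.2157 0.017 ] shift [-0.016 -0.002  0.002] in tgt axes [-0.016 -0.002  0.002] turn [-0.     0.    -0.016] F [ 0.2  1.2 -0.8] q [0.39 0.4  1.89 0.   0.85 2.06] grip 0.0395 35.0
```

```bash
python3 -m inch '-1 0 0 -.4 0 0 0; -1 0 0 -.8 0 0 0; -1 0 0 -.9 0 0 0; -1 0 0 -.9 0 0 0; -1 0 0 -.9 0 0 0; -1 0 0 -.9 0 0 0; -1 0 0 -.9 0 0 0; -1 0 0 -.7 0 0 0; -1 0 0 -.4 0 0 0; -1 0 0 0 0 0 0'
python3 - <<'E'
from h import *
from go import rem
p=np.array([.541,-.033,.1295]);n=np.array([-.571,.053,.819])
rem(p+n*.067,-.093,35)
E
```

```text
time_s: 7.35
ee_pos: [0.4237, 0.2157, 0.2216]
eef_rot: [-3.141, -0.001, -0.093]
force: [0.6, 0.8, -0.6]
grip_width: 0.0391
grip_force: 35.0
t 7.35 pos [0.4237 0.2157 0.2216] shift [3.379 7.894 1.24 ] in tgt axes [2.058 7.893 2.956] turn [-3.000e-03  3.495e+00  0.000e+00] F [ 0.6  0.8 -0.6] q [0.39 0.12 1.7  0.   1.32 2.06] grip 0.0391 35.0
```

```bash
python3 -m inch '-1 0 .5 0 0 .5 0; -1 0 .8 0 0 .5 0; -1 0 .8 0 0 .5 0; -1 0 .8 0 0 .5 0; -1 0 .8 0 0 .5 0; -1 0 .8 0 0 .5 0; -1 0 .8 0 0 .5 0; -1 0 .8 0 0 0 0; -1 .4 .8 0 0 0 0; -1 .6 .6 0 0 0 0'
python3 -m inch '-1 .6 .4 .3 0 0 0; -1 .4 0 .4 0 0 0; -1 0 0 .4 0 0 0; -1 0 0 0 0 0 0'
cat > m.py <<'E'
from h import *
from go import rem
import sys
p=np.array([.541,-.033,.1295]);n=np.array([-.571,.053,.819]);n/=np.linalg.norm(n)
rem(p+n*float(sys.argv[1]),-.093,35)
E
python3 m.py .067
python3 - <<'E'
from h import *
c=cam("side");cv2.imwrite("pics/b1.png",cv2.resize(c["img"][120:280,180:380],None,fx=3,fy=3));np.savez("b1.npz",**c)
c=cam("scene");np.savez("a1.npz",**c)
E
```

```text
time_s: 8.6
ee_pos: [0.4269, -0.0115, 0.2375]
eef_rot: [-3.141, -0.61, -0.093]
force: [-0.5, 0.5, -1.5]
grip_width: 0.0394
grip_force: 35.0
time_s: 9.1
ee_pos: [0.4688, -0.0263, 0.2266]
eef_rot: [-3.141, -0.608, -0.093]
force: [-0.4, 0.4, -1.1]
grip_width: 0.0395
grip_force: 35.0
t 9.1 pos [ 0.4688 -0.0263  0.2266] shift [ 1.300e-01 -1.000e-03  1.805e+00] in tgt axes [ 0.124 -0.002  1.806] turn [-0.003  0.018  0.002] F [-0.4  0.4 -1.1] q [-0.15 -0.23  2.13  0.06  0.63  1.47] grip 0.0395 35.0
```

View pics/b1.png

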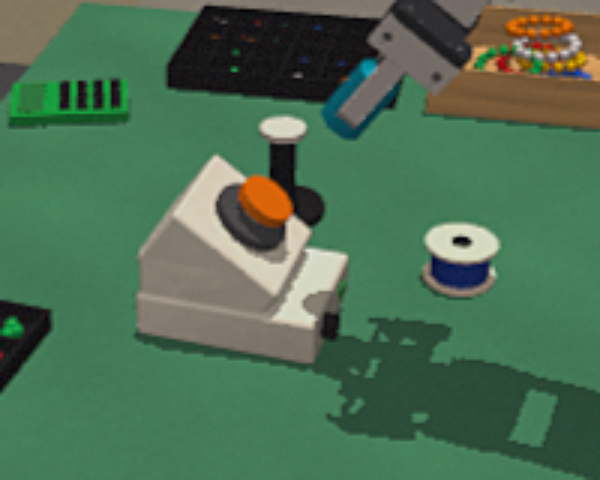

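The tilted bottle at crop (360,95) points square at the orange pad, crop (265,200), along the normal. The path is clear.

```bash
python3 - <<'E'
from h import *
c=dict(np.load("b0.npz"));P=pts(c);hsv=cv2.cvtColor(c["img"],cv2.COLOR_BGR2HSV).astype(int)
m=(hsv[...,0]>5)&(hsv[...,0]<16)&(hsv[...,1]>170);m[:176]=0;m[200:]=0;m[:,:250]=0;m[:,284:]=0
Rt=R.from_euler("z",-.093)*R.from_euler("y",-np.radians(35))
q=(P[m]-[.541,-.033,.1295])@Rt.as_matrix()
t=q[abs(q[:,2])<.0025];print(len(t),np.percentile(t,[1,50,99],axis=0).round(4))
E
python3 -m inch '-1 .06 0 .4 0 .02 0; -1 .06 0 .6 0 0 0; -1 0 0 .7 0 0 0; -1 0 0 .7 0 0 0; -1 0 0 .4 0 0 0; -1 0 0 .25 0 0 0; -1 0 0 0 0 0 0'
python3 m.py .027
```

```text
157 [[-0.0229 -0.0241 -0.0024]
 [-0.0007  0.0016  0.0004]
 [ 0.0231  0.0252  0.0022]]
time_s: 10.07
ee_pos: [0.5249, -0.0317, 0.1555]
eef_rot: [-3.142, -0.614, -0.093]
force: [-0.4, 0.4, -0.8]
grip_width: 0.0395
grip_force: 35.0
t 10.075 pos [ 0.5249 -0.0317  0.1555] shift [-0.058 -0.007  0.119] in tgt axes [-0.057 -0.007  0.119] turn [-0.001 -0.018  0.001] F [-0.4  0.4 -0.8] q [-0.15  0.02  2.1   0.08  0.41  1.46] grip 0.0395 35.0
```

```bash
python3 -m inch '-1 -.05 0 .12 0 0 0; -1 0 0 .2 0 0 0; -1 0 0 .2 0 0 0; -1 0 0 .1 0 0 0; -1 0 0 .08 0 0 0; -1 0 0 0 0 0 0; -1 0 0 0 0 0 0' 50
python3 m.py .007
```

```text
time_s: 10.95
ee_pos: [0.5358, -0.0328, 0.1379]
eef_rot: [3.142, -0.615, -0.093]
force: [-3.4, -0.8, 3.3]
grip_width: 0.0394
grip_force: 50.0
t 10.95 pos [ 0.5358 -0.0328  0.1379] shift [-0.018 -0.009  0.095] in tgt axes [-0.018 -0.009  0.095] turn [-0.001 -0.022  0.001] F [-3.4 -0.8  3.3] q [-0.14  0.08  2.09  0.08  0.36  1.45] grip 0.0394 50.0
```

```bash
python3 -m inch '-1 0 0 .08 0 0 0; -1 0 0 .05 0 0 0; -1 0 0 0 0 0 0'
python3 m.py .007;python3 -m inch '-1 0 0 .04 0 0 0; -1 0 0 0 0 0 0; -1 0 0 0 0 0 0'
python3 m.py .007
```

```text
time_s: 11.32
ee_pos: [0.5379, -0.0329, 0.1353]
eef_rot: [3.141, -0.615, -0.092]
force: [-20.9, 1.3, 21.4]
grip_width: 0.0393
grip_force: 50.0
t 11.325 pos [ 0.5379 -0.0329  0.1353] shift [-0.026 -0.008 -0.017] in tgt axes [-0.026 -0.008 -0.017] turn [-0.001 -0.024  0.003] F [-20.9   1.3  21.4] q [-0.14  0.08  2.09  0.09  0.35  1.45] grip 0.0393 50.0
time_s: 11.7
ee_pos: [0.5386, -0.033, 0.1352]
eef_rot: [3.141, -0.616, -0.092]
force: [-34.6, 2.1, 35.4]
grip_width: 0.0393
grip_force: 50.0
t 11.7 pos [ 0.5386 -0.033   0.1352] shift [-0.044 -0.006 -0.034] in tgt axes [-0.044 -0.006 -0.033] turn [-0.001 -0.031  0.003] F [-34.6   2.1  35.4] q [-0.14  0.09  2.09  0.09  0.35  1.45] grip 0.0393 50.0
```

```bash
python3 -m inch '-1 0 0 -.04 0 0 0; -1 0 0 0 0 0 0; -1 0 0 0 0 0 0; -1 0 0 0 0 0 0; -1 0 0 0 0 0 0; -1 0 0 0 0 0 0; -1 0 0 0 0 0 0; -1 0 0 0 0 0 0; -1 0 0 0 0 0 0; -1 0 0 0 0 0 0'
python3 m.py .007
python3 - <<'E'
from h import *
c=cam("side");cv2.imwrite("pics/b2.png",cv2.resize(c["img"][130:260,200:340],None,fx=4,fy=4))
E
python3 -m inch '-1 0 0 0 0 0 0; -1 0 0 0 0 0 0; -1 0 0 0 0 0 0'
```

```text
time_s: 12.95
ee_pos: [0.5382, -0.0329, 0.1353]
eef_rot: [3.141, -0.616, -0.092]
force: [-14.6, 1.1, 15.9]
grip_width: 0.0391
grip_force: 50.0
t 12.95 pos [ 0.5382 -0.0329  0.1353] shift [-0.034 -0.007 -0.021] in tgt axes [-0.034 -0.007 -0.021] turn [-0.001 -0.028  0.002] F [-14.6   1.1  15.9] q [-0.14  0.08  2.09  0.09  0.35  1.45] grip 0.0391 50.0
time_s: 13.38
ee_pos: [0.5382, -0.0329, 0.1353]
eef_rot: [3.141, -0.616, -0.093]
force: [-13.7, 1.4, 15.1]
grip_width: 0.0391
grip_force: 50.0
```

View pics/b2.png

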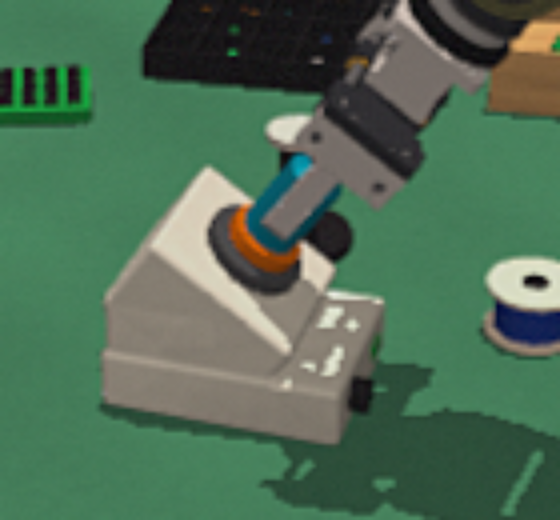

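The bottle sits squarely on the orange pad (crop 265,240), which is down near its collar, and the force is about 21 N. The press was held for over 1.5 s. Next I retreat and straighten the tool.

```bash
python3 -m inch '-1 0 0 -.2 0 0 0; -1 0 0 -.4 0 0 0; -1 0 0 -.7 0 0 0; -1 0 0 -.8 0 0 0; -1 0 0 -.7 0 0 0; -1 0 0 -.3 0 -.4 0; -1 0 0 0 0 -.6 0; -1 0 0 0 0 -.6 0; -1 0 0 0 0 -.6 0; -1 0 0 0 0 -.6 0'
python3 -m inch '-1 0 0 0 0 -.45 0; -1 0 0 0 0 -.25 0; -1 0 0 0 0 0 0; -1 0 0 0 0 0 0'
python3 go.py .5655 -.2308 .2 -.09 0
```

```text
time_s: 14.62
ee_pos: [0.4842, -0.028, 0.2107]
eef_rot: [3.142, -0.122, -0.093]
force: [0.6, -0.1, -1.1]
grip_width: 0.0394
grip_force: 50.0
time_s: 15.12
ee_pos: [0.4843, -0.028, 0.2105]
eef_rot: [3.142, -0.004, -0.093]
force: [-0.5, -0.3, -1.6]
grip_width: 0.0393
grip_force: 50.0
t 15.125 pos [ 0.4843 -0.028   0.2105] shift [3.32  6.481 0.363] in tgt axes [3.304 6.49  0.349] turn [ 0.    -0.024 -0.016] F [-0.5 -0.3 -1.6] q [-0.13  0.15  1.69  0.    1.29  1.53] grip 0.0393 50.0
```

```bash
python3 -m inch '-1 .2 .4 0 0 -.02 0; -1 .4 .8 0 0 0 0; -1 .45 .85 0 0 0 0; -1 .45 .9 0 0 0 0; -1 .45 .9 0 0 0 0; -1 .45 .9 0 0 0 0; -1 .45 .8 0 0 0 0; -1 .3 .6 0 0 0 0; -1 .17 .33 0 0 0 0; -1 0 0 0 0 0 0'
python3 go.py .5655 -.2308 .15 -.093 0
python3 - <<'E'
from h import *
from scipy.optimize import least_squares
o=ctrl.get_obs()["ee_pos"];print(o)
for n in("scene","side"):
    c=cam(n);cv2.imwrite(f"pics/{n}3.png",c["img"]);P=pts(c);hsv=cv2.cvtColor(c["img"],cv2.COLOR_BGR2HSV).astype(int)
    m=(hsv[...,0]>88)&(hsv[...,0]<105)&(hsv[...,1]>120)&(np.linalg.norm(P-o-[0,0,.02],axis=-1)<.08)
    p=P[m];C=np.linalg.inv(c["view"])[:3,3];md=np.median(p,0);d=(md-C)[:2];d/=np.linalg.norm(d)
    print(n,len(p),md.round(4),np.percentile(p[:,2],[0,2,98]).round(4))
    z0=p[:,2].min();q=p[p[:,2]<z0+.052]
    s=least_squares(lambda x:np.hypot(*(q[:,:2]-x[:2]-np.outer(q[:,2]-o[2],x[2:])).T)-.02,[*(md[:2]+d*.015),0,0],loss="soft_l1",f_scale=.002)
    print("  axis at tcp z",s.x.round(4))
E
```

```text
time_s: 16.38
ee_pos: [0.5656, -0.2314, 0.2103]
eef_rot: [-3.142, 0.0, -0.093]
force: [0.4, -0.1, -1.0]
grip_width: 0.0394
grip_force: 50.0
t 16.375 pos [ 0.5656 -0.2314  0.2103] shift [-0.006 -0.018  2.01 ] in tgt axes [-0.007 -0.018  2.01 ] turn [-0.     0.001 -0.003] F [ 0.4 -0.1 -1. ] q [-0.45  0.43  1.33  0.    1.38  1.22] grip 0.0394 50.0
[ 0.56564756 -0.23135321  0.21030256]
scene 427 [ 0.5815 -0.2263  0.2318] [0.1929 0.1976 0.2614]
  axis at tcp z [ 0.5647 -0.2322  0.0075  0.0023]
side 157 [ 0.554  -0.2175  0.2178] [0.1923 0.1946 0.2598]
  axis at tcp z [ 0.5647 -0.2322  0.023   0.0354]
```

View pics/side3.png

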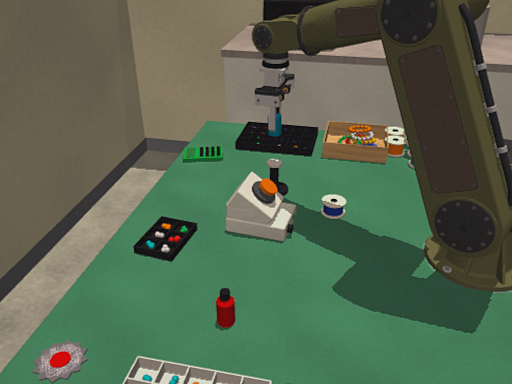

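View pics/scene3.png

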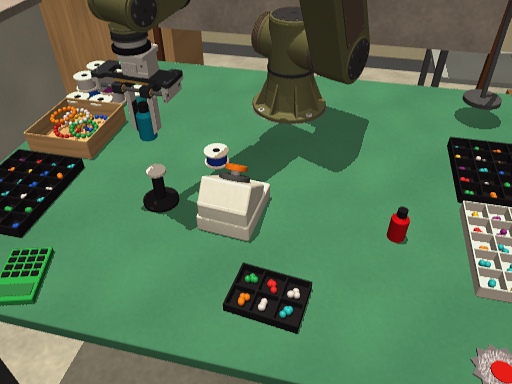

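The bottle hangs upright over the pedestal: side view (275,125) above the disc at (274,163), scene view (146,122). The pad is up again and the bystanders have not moved.

```bash
python3 -m inch '-1 .02 -.04 .4 0 0 0; -1 0 0 .6 0 0 0; -1 0 0 .6 0 0 0; -1 0 0 .6 0 0 0; -1 0 0 .4 0 0 0; -1 0 0 .2 0 0 0; -1 0 0 .12 0 0 0; -1 0 0 .08 0 0 0; -1 0 0 0 0 0 0; -1 0 0 0 0 0 0'
python3 go.py .5655 -.2308 .117 -.093 0
```

```text
time_s: 17.73
ee_pos: [0.5666, -0.2297, 0.1208]
eef_rot: [3.141, -0.0, -0.093]
force: [-0.0, 0.7, -1.1]
grip_width: 0.0394
grip_force: 50.0
t 17.725 pos [ 0.5666 -0.2297  0.1208] shift [-0.033  0.04   0.127] in tgt axes [-0.033  0.04   0.127] turn [ 0.001 -0.003  0.001] F [-0.   0.7 -1.1] q [-0.45  0.51  1.43  0.    1.2   1.22] grip 0.0394 50.0
```

```bash
python3 -m inch '-1 -.02 .02 .06 0 0 0; -1 0 0 .03 0 0 0; -1 0 0 0 0 0 0; -1 0 0 0 0 0 0'
python3 go.py .5655 -.2308 .117 -.093 0
python3 -m inch '-1 0 0 .03 0 0 0; -1 0 0 0 0 0 0; -1 0 0 0 0 0 0'
python3 go.py .5655 -.2308 .117 -.093 0
```

```text
time_s: 18.23
ee_pos: [0.5659, -0.2302, 0.1178]
eef_rot: [-3.142, -0.0, -0.093]
force: [0.1, -0.1, -0.9]
grip_width: 0.0392
grip_force: 50.0
t 18.225 pos [ 0.5659 -0.2302  0.1178] shift [-0.01   0.021  0.028] in tgt axes [-0.01   0.021  0.028] turn [-0.    -0.     0.001] F [ 0.1 -0.1 -0.9] q [-0.45  0.51  1.43  0.    1.2   1.22] grip 0.0392 50.0
time_s: 18.6
ee_pos: [0.5659, -0.2302, 0.1169]
eef_rot: [3.142, -0.0, -0.093]
force: [0.3, -0.1, -0.5]
grip_width: 0.0389
grip_force: 50.0
t 18.6 pos [ 0.5659 -0.2302  0.1169] shift [-0.01   0.021 -0.002] in tgt axes [-0.01   0.021 -0.002] turn [ 0.    -0.001  0.001] F [ 0.3 -0.1 -0.5] q [-0.45  0.51  1.43  0.    1.19  1.22] grip 0.0389 50.0
```

```bash
for i in 1; do python3 -m inch '-1 0 0 .03 0 0 0; -1 0 0 0 0 0 0'; done | grep -E 'pos|force'
python3 -m inch '-1 0 0 .03 0 0 0; -1 0 0 0 0 0 0'| grep -E 'pos|force'
```

```text
ee_pos: [0.5659, -0.2302, 0.1169]
force: [-2.6, 1.0, 7.5]
grip_force: 50.0
ee_pos: [0.566, -0.2303, 0.1169]
force: [-6.4, 3.3, 13.3]
grip_force: 50.0
```

Contact found. Next I ease off, release and retreat upward.

```bash
python3 -m inch '-1 0 0 -.04 0 0 0; -1 0 0 0 0 0 0; -.1 0 0 0 0 0 0; 0 0 0 0 0 0 0; .3 0 0 0 0 0 0; .8 0 0 0 0 0 0; .8 0 0 0 0 0 0; .8 0 0 0 0 0 0; .8 0 0 0 0 0 0; .8 0 0 0 0 0 0' 10
python3 - <<'E'
from h import *
c=cam("scene");cv2.imwrite("pics/a4.png",cv2.resize(c["img"][60:230,90:290],None,fx=3,fy=3))
E
```

```text
time_s: 20.35
ee_pos: [0.5658, -0.2302, 0.1163]
eef_rot: [-3.142, 0.0, -0.093]
force: [0.1, 0.5, -0.3]
grip_width: 0.085
grip_force: 0.0
```

View pics/a4.png

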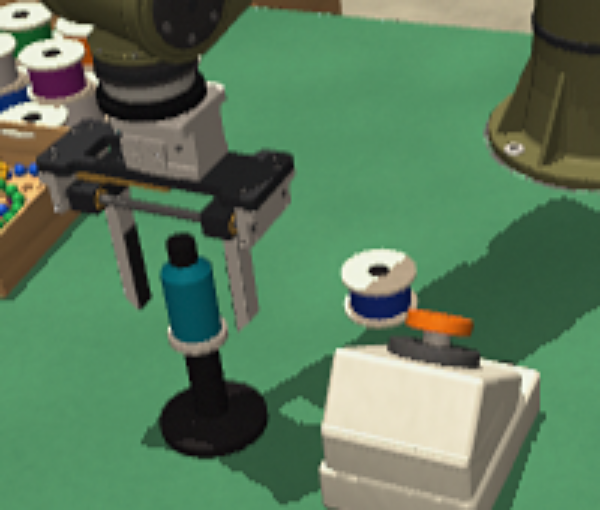

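The bottle stands centred on the white disc at crop (198,340), the fingers are clear on both sides, and the pad is up. I retreat upward and check its position.

```bash
python3 -m inch '.8 0 0 -.3 0 0 0; .8 0 0 -.6 0 0 0; .8 0 0 -.8 0 0 0; .8 0 0 -.8 0 0 0; .8 0 0 -.8 0 0 0; .8 0 0 -.7 0 0 0; .8 0 0 -.4 0 0 0; .8 0 0 0 0 0 0; .8 0 0 0 0 0 0; .8 0 0 0 0 0 0'
python3 - <<'E'
from h import *
from scipy.optimize import least_squares
o=np.array([.5655,-.2308,.13])
for n in("scene","side"):
    c=cam(n);P=pts(c);hsv=cv2.cvtColor(c["img"],cv2.COLOR_BGR2HSV).astype(int)
    m=(hsv[...,0]>88)&(hsv[...,0]<105)&(hsv[...,1]>120)&(np.linalg.norm(P-o,axis=-1)<.08)
    p=P[m];C=np.linalg.inv(c["view"])[:3,3];md=np.median(p,0);d=(md-C)[:2];d/=np.linalg.norm(d)
    q=p[(p[:,2]<.152)]
    s=least_squares(lambda x:np.hypot(*(q[:,:2]-x[:2]-np.outer(q[:,2]-.1,x[2:])).T)-.02,[*(md[:2]+d*.015),0,0],loss="soft_l1",f_scale=.002)
    print(n,len(p),p[:,2].min(),p[:,2].max(),s.x.round(4))
E
```

```text
time_s: 21.65
ee_pos: [0.5656, -0.2301, 0.2475]
eef_rot: [-3.141, 0.001, -0.093]
force: [-0.3, 0.3, 0.2]
grip_width: 0.0846
grip_force: 0.0
scene 417 0.10173602393712466 0.16968968146847463 [ 0.5645 -0.2311  0.0079 -0.0034]
side 258 0.10339120293945525 0.17053179150322395 [ 0.5642 -0.2316  0.0046  0.0186]
```

Upright and within about 2 mm of the pedestal's centre, so I hand it in.

```bash
python3 -c "
from station import ticket
print(ticket.hand_in())"
```

```text
the job is handed in; nothing more can be done
None
```

I handed the job in at about 22 s: the teal bottle held the pad down for over 1.5 s and now stands released and upright on the pedestal, within about 2 mm of its centre, with the pad up again and the bystanders untouched; the hand-in call gave no verdict.

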